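# Count off the timer dock and push the timer into the third gap

## Task

Start at the end of the timer dock that has the ball-topped post and run a fingertip along its back rail, counting the gaps: knock over the little flags of the first, second and third gap in that order and leave the fourth one standing. Then push the kitchen timer that stands in front of the dock into that third gap, all the way to the back wall. Only push the timer, never lift or carry it, and leave the parked timer and the other things where they are.

Things in the scene. Friction and masses are not known exactly. Their poses are not given: they have to be found in the camera images.
- rack: Fixed aluminium timer dock, 310 mm long. Origin under its middle at surface height; x points from the open mouths into the gaps, y along the rail, z up. Four gaps, 70 mm clear, no floor, centred at y = +0.114, +0.038, -0.038, -0.114 m, between upright walls 6 mm thick, 40 mm high. Mouths at x = -0.036; inside of the back wall (40 mm high) at x = +0.030, its outside at +0.034 m.
- rail_mid (a point): Middle of the back rail, at the axis of the bar, 44 mm above the surface (rack x = +0.034, y = 0). The bar is 8 mm thick, runs along the rack's y over the whole length and carries one black flag in the middle of each gap. The small hinge forks of the flags reach 52 mm above the surface and from rack x = +0.021 to +0.047 m.
- flag_a (a joint): Flag of the gap at rack y = +0.114 m: black tab 4 mm thick, 16 mm wide, hinged at the rail's axis (44 mm up), its top 78 mm above the surface. Hinge along rack x. 0 = upright, positive = leaning to rack +y, stops at +-1.4 rad; starts within 0.1 of 0. Light friction (1 N at half height) holds it where it is left. Knocked over = beyond 0.6 rad either way.
- flag_b (a joint): The same, in the gap at rack y = +0.038 m.
- flag_c (a joint): The same, in the gap at rack y = -0.038 m.
- flag_d (a joint): The same, in the gap at rack y = -0.114 m.
- ball_post: Fixed slim steel post 12 mm thick with a 24 mm ball on top, 86 mm high, past one end of the rack in line with the rail (rack x = +0.034, y = +0.172 or -0.172 m). The gaps are counted from this post. Origin under its foot.
- plain_post: Fixed steel post 12 mm thick and 44 mm high without a ball, past the other end of the rack. Origin under its foot.
- kitchen_timer: Loose round white kitchen timer, 62 mm across, 40 mm high (round base up to 20 mm, above it the dial with a red bar), about 90 g; stands in front of the mouths, its centre at rack x = -0.094 to -0.083 m. Slides on the surface. Origin at the centre of its underside. Against the back wall of a gap its origin is at rack x = -0.001 m.
- parked_timer: The same kind of timer, already parked at the back of the end gap at rack y = +0.114 m, loose; to be left there. Origin at the centre of its underside.
- flour_shaker: Grey steel flour shaker, 67 mm across, 110 mm high, loose, to the left of the work; leave alone. Origin at the centre of its underside.
- portion_cup: Small tan lidded portion cup, 56 mm across, 32 mm high, loose, to the right of the work; leave alone. Origin at the centre of its underside.
Not all that is in view belongs to the job. Leave any black look-alike of the kitchen_timer alone. Leave any green look-alike of the ball_post alone.

How it is judged:
On the way, in this order (a step that is already met when the one before it is completed fails the run):
1. the flag of the first gap from the ball post has been knocked over by the fingertips (within 60 mm of it along the rail), the flags after it still standing (((y of ball_post in the frame of rack above 0 m and (value of joint flag_a above 0.6 rad or value of joint flag_a below -0.6 rad) and y of the grasp point in the frame of rack between 0.054 and 0.174 m and x of the grasp point in the frame of rack between -0.03 and 0.1 m and not (value of joint flag_b above 0.6 rad or value of joint flag_b below -0.6 rad) and not (value of joint flag_c above 0.6 rad or value of joint flag_c below -0.6 rad) and not (value of joint flag_d above 0.6 rad or value of joint flag_d below -0.6 rad)) or (y of ball_post in the frame of rack below 0 m and (value of joint flag_d above 0.6 rad or value of joint flag_d below -0.6 rad) and y of the grasp point in the frame of rack between -0.174 and -0.054 m and x of the grasp point in the frame of rack between -0.03 and 0.1 m and not (value of joint flag_c above 0.6 rad or value of joint flag_c below -0.6 rad) and not (value of joint flag_b above 0.6 rad or value of joint flag_b below -0.6 rad) and not (value of joint flag_a above 0.6 rad or value of joint flag_a below -0.6 rad)))), for 0.05 s.
2. the flag of the second gap from the ball post has been knocked over by the fingertips (within 60 mm of it along the rail), the flags after it still standing (((y of ball_post in the frame of rack above 0 m and (value of joint flag_b above 0.6 rad or value of joint flag_b below -0.6 rad) and y of the grasp point in the frame of rack between -0.022 and 0.098 m and x of the grasp point in the frame of rack between -0.03 and 0.1 m and not (value of joint flag_c above 0.6 rad or value of joint flag_c below -0.6 rad) and not (value of joint flag_d above 0.6 rad or value of joint flag_d below -0.6 rad)) or (y of ball_post in the frame of rack below 0 m and (value of joint flag_c above 0.6 rad or value of joint flag_c below -0.6 rad) and y of the grasp point in the frame of rack between -0.098 and 0.022 m and x of the grasp point in the frame of rack between -0.03 and 0.1 m and not (value of joint flag_b above 0.6 rad or value of joint flag_b below -0.6 rad) and not (value of joint flag_a above 0.6 rad or value of joint flag_a below -0.6 rad)))), for 0.05 s.
3. the flag of the third gap from the ball post has been knocked over by the fingertips (within 60 mm of it along the rail), the flags after it still standing (((y of ball_post in the frame of rack above 0 m and (value of joint flag_c above 0.6 rad or value of joint flag_c below -0.6 rad) and y of the grasp point in the frame of rack between -0.098 and 0.022 m and x of the grasp point in the frame of rack between -0.03 and 0.1 m and not (value of joint flag_d above 0.6 rad or value of joint flag_d below -0.6 rad)) or (y of ball_post in the frame of rack below 0 m and (value of joint flag_b above 0.6 rad or value of joint flag_b below -0.6 rad) and y of the grasp point in the frame of rack between -0.022 and 0.098 m and x of the grasp point in the frame of rack between -0.03 and 0.1 m and not (value of joint flag_a above 0.6 rad or value of joint flag_a below -0.6 rad)))), for 0.05 s.
4. then the timer has been pushed home in the third gap (((y of ball_post in the frame of rack above 0 m and x of kitchen_timer in the frame of rack between -0.01 and 0.006 m and y of kitchen_timer in the frame of rack between -0.048 and -0.028 m) or (y of ball_post in the frame of rack below 0 m and x of kitchen_timer in the frame of rack between -0.01 and 0.006 m and y of kitchen_timer in the frame of rack between 0.028 and 0.048 m))), for 0.2 s.
At the end, for the whole second after the job is handed in: Counted from the ball post, the flags of gaps 1 to 3 lean more than 0.6 rad and that of gap 4 less than 0.45 rad; the kitchen timer stands flat and at rest in the third gap, within about 9 mm of the back wall (((y of ball_post in the frame of rack above 0 m and (value of joint flag_a above 0.6 rad or value of joint flag_a below -0.6 rad) and (value of joint flag_b above 0.6 rad or value of joint flag_b below -0.6 rad) and (value of joint flag_c above 0.6 rad or value of joint flag_c below -0.6 rad) and not (value of joint flag_d above 0.45 rad or value of joint flag_d below -0.45 rad) and x of kitchen_timer in the frame of rack between -0.01 and 0.006 m and y of kitchen_timer in the frame of rack between -0.048 and -0.028 m) or (y of ball_post in the frame of rack below 0 m and (value of joint flag_d above 0.6 rad or value of joint flag_d below -0.6 rad) and (value of joint flag_c above 0.6 rad or value of joint flag_c below -0.6 rad) and (value of joint flag_b above 0.6 rad or value of joint flag_b below -0.6 rad) and not (value of joint flag_a above 0.45 rad or value of joint flag_a below -0.45 rad) and x of kitchen_timer in the frame of rack between -0.01 and 0.006 m and y of kitchen_timer in the frame of rack between 0.028 and 0.048 m)) and angle between kitchen_timer's own z axis and vertical below 0.1 rad and height (world z) of kitchen_timer below 0.006 m and linear speed of kitchen_timer below 0.02 m/s); the robot touches nothing.
It fails at once if the flag of the fourth gap is knocked over ((y of ball_post in the frame of rack above 0 m and (value of joint flag_d above 0.45 rad or value of joint flag_d below -0.45 rad)) or (y of ball_post in the frame of rack below 0 m and (value of joint flag_a above 0.45 rad or value of joint flag_a below -0.45 rad))).
It fails at once if the kitchen timer is lifted or tipped (height (world z) of kitchen_timer above 0.012 m or angle between kitchen_timer's own z axis and vertical above 0.35 rad).
It fails at once if the timer parked in the end gap is moved more than 15 mm (distance of parked_timer from where it was at the start of the episode above 0.015 m).
It fails at once if the flour shaker is moved more than 20 mm (distance of flour_shaker from where it was at the start of the episode above 0.02 m).
It fails at once if the portion cup is moved more than 20 mm (distance of portion_cup from where it was at the start of the episode above 0.02 m).
It also fails if it takes over 58 s, if anything falls off the work surface, if the arm or the gripper's body presses on something with over 40 N, if the wrist force passes 120 N, or if a joint passes its speed limit or range.

## Robot

A 7-joint arm with a two-finger parallel gripper is mounted at the origin on the work surface; the furniture and walls round the work are solid. World frame = base frame: x ahead of the robot, y to its left, z up, the work surface at z = 0. Lengths are in m, angles in rad, forces in N, time in s.
With the tool pointing down it reaches from about 0.425 to 1.025 m from the base axis. Payload 3.6 kg.
Tool frame: the origin (TCP) lies at the very end of the fingers, on their centre line; the grasp point (between the pads) lies 19 mm behind it; z points along the fingers, y is the line along which they close (so a half turn about z gives the same grasp; the last joint's range is limited). The gripper opens to 85 mm and grips with 20 to 120 N. Pads are 22 mm wide; open, the fingers measure 114 mm over their backs; the gripper's body (76 mm by 85 mm) begins 54 mm behind the grasp point. The pads swing forward as they close: fully open they stand 13 mm farther back than shut.
Start: joints at [1.121, 0.591, 0.048, 1.609, -0.033, 0.943, -0.034], TCP at [0.253, -0.679, 0.231] pointing down, gripper open.
Joint ranges: [-2.69, 2.69], [-0.47, 2.24], [-1.27, 1.36], [0.19, 2.51], [-1.53, 4.68], [0.08, 2.07], [-3.09, 3.09]. Speed limits (rad/s): [2.57, 2.57, 3.14, 3.14, 3.14, 3.14, 3.14].

## Interface

Orientations are given as a rotation vector (axis times angle).
In Python, from bench import status, cams, ticket gives the robot as it stands.
- The arm moves only by the shell command python3 -m handwheel 'ROWS' [OPENING] [FORCE]. ROWS is JSON, a list of rows, each a list of 6 numbers: the shift along the tool's x, y, z in cm, then the turn, a rotation vector about the tool's x, y, z in degrees. A call has 1 to 20 rows; each row shifts and turns the commanded pose from where the row before left it, along the tool's axes as they then stand; what a row does not reach is not made up. A row lasts 1/10 s, in which the tool goes at most 50 mm and 8.59 degrees, less where a joint would pass 70% of its speed; a pose out of reach is approached as far as the arm can. A call is refused whole if a number of a shift passes 5 or a number of a turn 8.59, either way. A call with a gripper value outside its range is refused whole. OPENING is the opening, from 0 (shut) to 1 (fully open), set as the call begins (- or left out, the last holds). The fingers move at their own pace and stop on an object; FORCE is the grip in N (left out, the last holds). Time passes only in rows, so rows that do not move let the fingers close. It gives the time, the measured TCP pose, the force, the opening and the grip force at its end, in the units of the state.
- status.read_state(): the state, without advancing time (a new reading comes with each control period).
- cams.grab_frame(name): name is "scene" or "top"; returns the picture (384x512x3 uint8, red, green, blue); there is no depth.
- cams.get_calibration(name): a dict with "vertical_fov" (degrees; the focal length in pixels is half the picture's height over the tangent of half this angle, whatever the lens; pixels are square), "cx", "cy" (the principal point, pixels), "k1" (the pictures are not rectified: a ray, as slopes to the right and down, at radius r is drawn at 1 + k1 r^2 times it, then the intrinsics apply), "eye" and "orientation" of the camera in the world. Camera axes: x right, y up, looking along -z (the intrinsics and any distortion apply to the point x, -y, -z); pixel columns grow to the right and rows downward; lengths in m; the calibration is good to about 2 mm. A picture is of the moment at which its call begins. get_calibration takes no time and is no camera call.
- ticket.job_done(): hands the job in; it is judged then, once.
The state is a dict: "time_s": time; "q": joint angles; "dq": joint speeds; "joint_efforts": joint torques, N m; "eef_pos": TCP position; "ee_rot": TCP orientation; "wrist_force": force on the tool from outside, world axes, zero at the start; "moment": the same for the moment, N m; "grip_width": opening from 0.0 (shut) to 1.0 (fully open); "grasp_force": force on a finger pad.
Only numpy, scipy, OpenCV 4.12 (cv2) and the standard library are available. Lean on these libraries where they do the work, as an engineer would, in place of code of your own. Each camera call takes 0.05 s, during which the arm holds its last target. There are 200 camera calls.

## Working session

There is one attempt and no reset: what is moved stays moved. The work goes in short steps, Python scripts to look and compute and a shell command to move; the robot and the scene stay as the last step left them, time stands still between calls to the robot, and variables do not carry over. Pictures are saved under pics/ and viewed, at most 11 in all, crops included, and the job is handed in when it is done.

```bash
mkdir -p pics; ls
python3 - <<'E'
from bench import status,cams
import cv2
print(status.read_state())
for n in("scene","top"):
    print(cams.get_calibration(n)); cv2.imwrite(f"pics/{n}0.png",cv2.resize(cams.grab_frame(n)[...,::-1],(768,576),interpolation=cv2.INTER_CUBIC))
E
```

```text
pics
{'time_s': 0.0, 'q': array([ 1.12049971,  0.59211921,  0.04831525,  1.60982785, -0.0332881 ,
        0.94268798, -0.03369832]), 'dq': array([-0.00037343,  0.0010233 , -0.00116206, -0.00050303,  0.00128674,
        0.00031875, -0.0001832 ]), 'joint_efforts': array([ 6.03169556e-04, -5.48701537e+01,  1.54630959e+00, -1.98122460e+01,
        9.27534333e-03,  8.72780249e-03, -5.68990913e-06]), 'eef_pos': array([ 0.25293042, -0.67856932,  0.23013921]), 'ee_rot': array([-3.08957432e+00, -5.57219131e-01,  8.45541086e-04]), 'wrist_force': array([-0.4962207 ,  0.10128618,  0.02905028]), 'moment': array([-0.04888453, -0.02650331, -0.03812161]), 'grasp_force': 0.0, 'grip_width': 0.9974027932463623}
{'vertical_fov': 44.00676489023199, 'cx': 256.7955442108565, 'cy': 189.40631566748397, 'k1': -0.16707217582358785, 'eye': array([ 1.14793718, -0.8461078 ,  0.75004067]), 'orientation': array([0.97574971, 0.33832445, 0.58689566])}
{'vertical_fov': 53.016223008369664, 'cx': 255.53767288958556, 'cy': 187.49959650502547, 'k1': -0.11656282453958852, 'eye': array([0.41802327, 0.01246043, 1.16333849]), 'orientation': array([ 0.07035815, -0.05086555, -1.55565922])}
```

View pics/scene0.png

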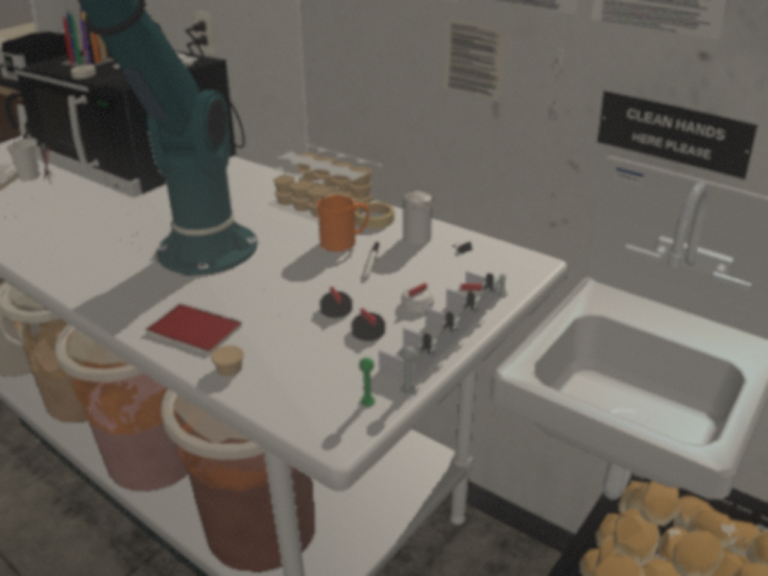

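View pics/top0.png

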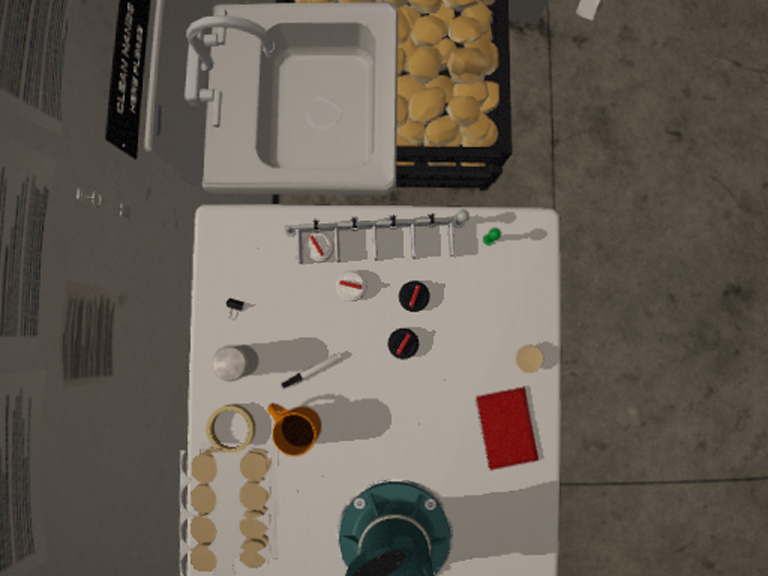

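The top view shows the rack at (295–455, 215–265) and the ball post at its right end (462,217), with the plain post at (291,230). The parked timer is in the left gap and the white timer is at (351,286). The count therefore runs from right to left: d, c, b. The next step is a closer crop.

Run:
```python
from bench import cams
import cv2
a=cv2.resize(cams.grab_frame("top")[128:208,170:350,::-1],None,fx=4,fy=4,interpolation=cv2.INTER_CUBIC)
b=cv2.resize(cams.grab_frame("scene")[170:280,200:350,::-1],None,fx=5,fy=5,interpolation=cv2.INTER_CUBIC)
cv2.imwrite("pics/ct.png",a);cv2.imwrite("pics/cs.png",b)
```

```text
(no output)
```

View pics/ct.png

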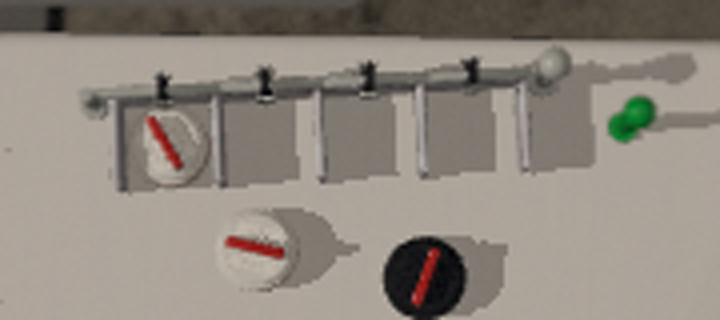

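View pics/cs.png

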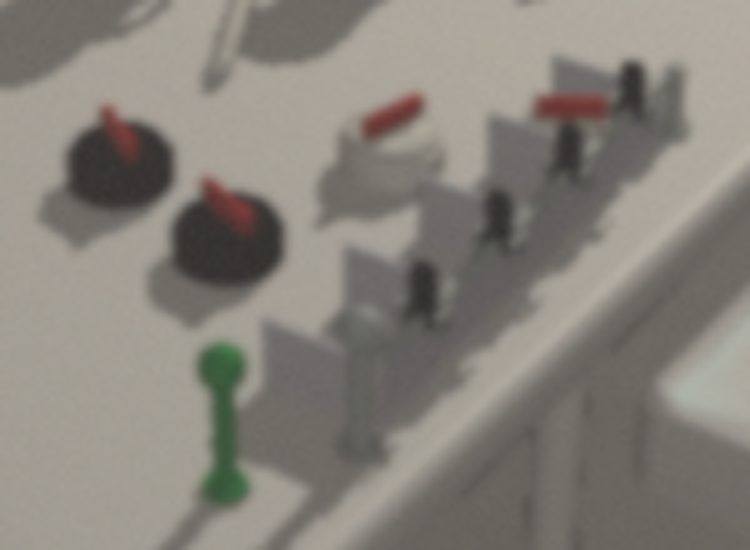

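In the top crop the flag tops are at about (163,77), (265,70), (368,64) and (471,60). The ball is at (555,64), the plain post at (95,102), and the timer's bar at (255,247). In the scene crop the flag tops are at (632,65), (569,125), (499,193) and (423,264), the ball at (364,325), and the timer's bar at (393,116). I'll fit the rack pose from these.

```bash
cat > h.py <<'E'
import numpy as np
from scipy.spatial.transform import Rotation as R
from scipy.optimize import least_squares
from bench import cams
K={n:cams.get_calibration(n) for n in("scene","top")}
def proj(n,P):
    c=K[n];p=R.from_rotvec(c["orientation"]).inv().apply(np.atleast_2d(P)-c["eye"])
    s=np.c_[p[:,0],-p[:,1]]/-p[:,2:];s=s*(1+c["k1"]*(s**2).sum(1,keepdims=True))
    f=192/np.tan(np.radians(c["vertical_fov"]/2));return s*f+[c["cx"],c["cy"]]
def nat(n,p):
    p=np.array(p,float);return (p+.5)/4-.5+[170,128] if n=="top" else (p+.5)/5-.5+[200,170]
def world(r,P):
    P=np.atleast_2d(P).astype(float);c,s=np.cos(r[2]),np.sin(r[2])
    return np.c_[r[0]+c*P[:,0]-s*P[:,1],r[1]+s*P[:,0]+c*P[:,1],P[:,2]]
E
cat > fit.py <<'E'
from h import *
Y=[.114,.038,-.038,-.114]
mod=[[.034,y,.077] for y in Y]+[[.034,-.172,.074]]
ob={"top":[[163,77],[265,70],[368,64],[471,60],[555,64]],"scene":[[632,65],[569,125],[499,193],[423,264],[364,325]]}
def res(r,ns):return np.concatenate([(proj(n,world(r,mod))-nat(n,ob[n])).ravel() for n in ns])
for ns in(["top"],["scene"],["top","scene"]):
    s=least_squares(res,[.8,0,0],args=(ns,));print(ns,s.x.round(4),s.fun.round(1))
r=s.x
for P in([-.036,0,0],[-.036,0,.04],[.034,.172,.044]):print("top crop",((proj("top",world(r,P))-[170,128]+.5)*4-.5).round(0))
def tr(p,z):
    g=lambda ns:least_squares(lambda t:np.concatenate([(proj(n,[*t,z])-nat(n,p[n])).ravel() for n in ns]),[.7,0]).x
    for ns in(["top"],["scene"],["top","scene"]):
        w=g(ns);d=w-r[:2];c,q=np.cos(r[2]),np.sin(r[2]);print(ns,w.round(4),"rack",(c*d[0]+q*d[1]).round(4),(-q*d[0]+c*d[1]).round(4))
tr({"top":[255,247],"scene":[393,116]},.039)
E
python3 fit.py
```

```text
['top'] [0.5905 0.0461 0.052 ] [-1.4 -0.5 -0.4  0.2  0.4  0.6  1.2  0.6  0.2 -0.9]
['scene'] [0.5895 0.0449 0.0681] [ 0.2 -0.9  0.1 -0.5  0.2 -0.5  0.2  0.1 -0.7  1.2]
['top', 'scene'] [0.5899 0.0456 0.0604] [-1.3  0.  -0.3  0.5  0.5  0.7  1.3  0.5  0.3 -1.2  0.7 -0.8  0.4 -0.4
  0.4 -0.5  0.1  0.  -0.9  1. ]
top crop [[324. 179.]]
top crop [[322. 173.]]
top crop [[86. 89.]]
['top'] [0.4986 0.092 ] rack -0.0883 0.0519
['scene'] [0.5073 0.0849] rack -0.0801 0.0443
['top', 'scene'] [0.5014 0.0909] rack -0.0856 0.0506
```

```bash
cat >> h.py <<'E'
def delta(r,P,yaw):
    """TCP target in rack frame, yaw of tool x rel. to rack x (deg) -> remaining shift in tool axes (cm) after turning, turn deg"""
    from bench import status
    s=status.read_state();T=R.from_rotvec(s["ee_rot"])
    G=R.from_matrix(R.from_euler("z",r[2]+np.radians(yaw)).as_matrix()@np.diag([1,-1,-1]))
    w=world(r,P)[0];print("t",s["time_s"],"target",w.round(4),"now",s["eef_pos"].round(4),"F",s["wrist_force"].round(1))
    print("turn deg (tool)",np.degrees((T.inv()*G).as_rotvec()).round(2),"shift cm if turned first",(G.inv().apply(w-s["eef_pos"])*100).round(2),"if not",(T.inv().apply(w-s["eef_pos"])*100).round(2))
E
cat >> fit.py <<'E'
print("--- with mouths")
mod2=[[-.036,y,0.0] for y in(.152,.076,0,-.076,-.152)];ob2=[[122,190],[221,186],[322,182],[424,177],[526,172]]
s=least_squares(lambda r:np.concatenate([res(r,["top","scene"]),(proj("top",world(r,mod2))-nat("top",ob2)).ravel()]),r);r=s.x
print(r.round(4),s.fun[20:].round(1));np.save("rack.npy",r)
tr({"top":[255,247],"scene":[393,116]},.039)
delta(r,[.034,-.14,.14],90)
E
python3 fit.py|sed -n '/---/,$p'
```

```text
--- with mouths
[0.5893 0.0459 0.0601] [ 0.6 -0.2  0.7 -0.4  0.3 -0.6 -0.2 -0.5 -0.8 -0.4]
['top'] [0.4986 0.092 ] rack -0.0878 0.0515
['scene'] [0.5073 0.0849] rack -0.0795 0.0439
['top', 'scene'] [0.5014 0.0909] rack -0.0851 0.0502
t 0.2 target [ 0.6317 -0.0918  0.14  ] now [ 0.2531 -0.6789  0.2306] F [ 0.2 -0.  -0.4]
turn deg (tool) [-7.000e-02 -5.000e-02 -7.299e+01] shift cm if turned first [56.33 41.32  9.06] if not [ 55.98 -41.77   9.11]
```

```bash
python3 -m handwheel '[[0,0,0,0,0,-8.1],[0,0,0,0,0,-8.1],[0,0,0,0,0,-8.1],[0,0,0,0,0,-8.1],[0,0,0,0,0,-8.1],[0,0,0,0,0,-8.1],[0,0,0,0,0,-8.1],[0,0,0,0,0,-8.1],[0,0,0,0,0,-8.1]]' 0
python3 -m handwheel '[[3.5,2.6,0,0,0,0],[3.5,2.6,0,0,0,0],[3.5,2.6,0,0,0,0],[3.5,2.6,0,0,0,0],[3.5,2.6,0,0,0,0],[3.5,2.6,0,0,0,0],[3.5,2.6,0,0,0,0],[3.5,2.6,0,0,0,0],[3.5,2.6,0,0,0,0],[3.5,2.6,0,0,0,0],[3.5,2.6,0,0,0,0],[3.5,2.6,0,0,0,0],[3.5,2.6,0,0,0,0],[3.5,2.6,0,0,0,0],[3.5,2.6,0,0,0,0],[0,0,0,0,0,0],[0,0,0,0,0,0]]'
python3 -c "
from h import *
delta(np.load('rack.npy'),[.034,-.14,.14],90)"
```

```text
time_s: 1.1
eef_pos: [0.2529, -0.6792, 0.231]
ee_rot: [-2.149, -2.291, -0.0]
wrist_force: [0.9, 0.1, 0.3]
grip_width: -0.001
grasp_force: 0.0
time_s: 2.8
eef_pos: [0.6124, -0.1308, 0.2311]
ee_rot: [-2.152, -2.289, -0.0]
wrist_force: [-0.4, -0.2, 0.5]
grip_width: -0.0
grasp_force: 0.0
t 2.8 target [ 0.6317 -0.0918  0.14  ] now [ 0.6124 -0.1308  0.2311] F [-0.4 -0.2  0.5]
turn deg (tool) [-0.02 -0.02  0.09] shift cm if turned first [3.78 2.16 9.11] if not [3.77 2.17 9.11]
```

```bash
python3 -m handwheel '[[1.9,1.1,0,0,0,0],[1.9,1.1,0,0,0,0],[0,0,4,0,0,0],[0,0,4,0,0,0],[0,0,4.5,0,0,0],[0,0,0,0,0,0],[0,0,0,0,0,0]]'
python3 - <<'E'
from h import *
import cv2
delta(np.load('rack.npy'),[.034,-.14,.06],90)
a=cv2.resize(cams.grab_frame("top")[128:208,170:350,::-1],None,fx=4,fy=4,interpolation=cv2.INTER_CUBIC)
b=cv2.resize(cams.grab_frame("scene")[170:280,200:350,::-1],None,fx=3.5,fy=2.5,interpolation=cv2.INTER_CUBIC)
im=np.zeros((320+275,720,3),np.uint8);im[:320]=a;im[320:,:525]=b
cv2.imwrite("pics/p3.png",im)
E
```

```text
time_s: 3.5
eef_pos: [0.6308, -0.095, 0.1061]
ee_rot: [-2.157, -2.282, 0.003]
wrist_force: [0.2, 0.1, 0.3]
grip_width: -0.001
grasp_force: 0.0
t 3.5 target [ 0.6317 -0.0918  0.06  ] now [ 0.6308 -0.095   0.1061] F [0.2 0.1 0.3]
turn deg (tool) [-0.13  0.04 -0.22] shift cm if turned first [0.31 0.11 4.61] if not [0.32 0.12 4.61]
```

View pics/p3.png

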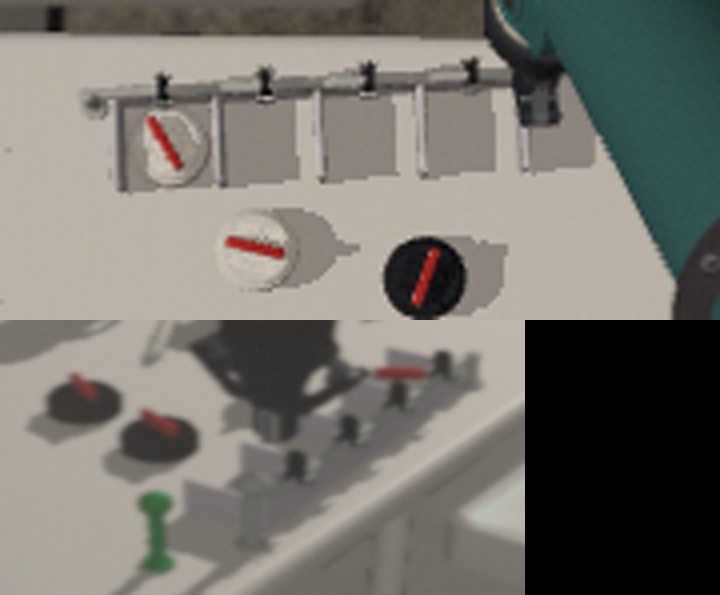

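In the top view the fingertips (~(540,118)) are just left of the ball. In the scene crop the tips are near (275,440). I'll check this against the projection of the measured TCP.

Run:
```python
from h import *
t=[.6308,-.095,.1061];r=np.load('rack.npy')
p=proj("scene",t)[0]-[200,170];print("scene comp",p*[3.5,2.5]+[0,320])
print("top comp",(proj("top",t)[0]-[170,128])*4, "ball",(proj("top",world(r,[.034,-.172,.074]))-[170,128])*4,"flag d",(proj("top",world(r,[.034,-.114,.078]))-[170,128])*4)
```

```text
scene comp [271.81532266 440.33079829]
top comp [518.92519572  52.96211657] ball [[554.3640331   58.54353221]] flag d [[474.17760767  61.02393828]]
```

```bash
python3 -m handwheel '[[0.3,0.1,0.6,0,0,-0.2],[0,0,2,0,0,0],[0,0,2,0,0,0],[0,0,0,0,0,0],[0,0,0,0,0,0]]'
python3 -m handwheel '[[1.5,0,0,0,0,0],[1.5,0,0,0,0,0],[1.5,0,0,0,0,0],[1,0,0,0,0,0],[0,0,0,0,0,0],[0,0,0,0,0,0]]'
python3 -m handwheel '[[1.5,0,0,0,0,0],[1.5,0,0,0,0,0],[1.5,0,0,0,0,0],[1.5,0,0,0,0,0],[1.5,0,0,0,0,0],[0,0,0,0,0,0],[0,0,0,0,0,0]]'
python3 - <<'E'
from h import *
import cv2
delta(np.load('rack.npy'),[.034,.058,.06],90)
a=cv2.resize(cams.grab_frame("top")[128:208,170:350,::-1],None,fx=4,fy=4,interpolation=cv2.INTER_CUBIC)
b=cv2.resize(cams.grab_frame("scene")[170:280,200:350,::-1],None,fx=3.5,fy=2.5,interpolation=cv2.INTER_CUBIC)
im=np.zeros((320+275,720,3),np.uint8);im[:320]=a;im[320:,:525]=b
cv2.imwrite("pics/p4.png",im)
E
```

```text
time_s: 4.1
eef_pos: [0.6331, -0.09, 0.0613]
ee_rot: [2.151, 2.289, 0.001]
wrist_force: [0.0, -0.3, 1.1]
grip_width: 0.0
grasp_force: 0.0
time_s: 4.7
eef_pos: [0.6293, -0.0341, 0.0605]
ee_rot: [2.15, 2.291, 0.001]
wrist_force: [-0.1, 0.7, 0.6]
grip_width: -0.001
grasp_force: 0.5
time_s: 5.4
eef_pos: [0.6244, 0.0406, 0.0603]
ee_rot: [-2.15, -2.291, -0.0]
wrist_force: [-0.3, -0.5, -0.1]
grip_width: -0.0
grasp_force: 0.0
t 5.4 target [0.6198 0.1058 0.06  ] now [0.6244 0.0406 0.0603] F [-0.3 -0.5 -0.1]
turn deg (tool) [-0.   -0.01  0.2 ] shift cm if turned first [ 6.54 -0.07  0.03] if not [ 6.54 -0.04  0.03]
```

View pics/p4.png

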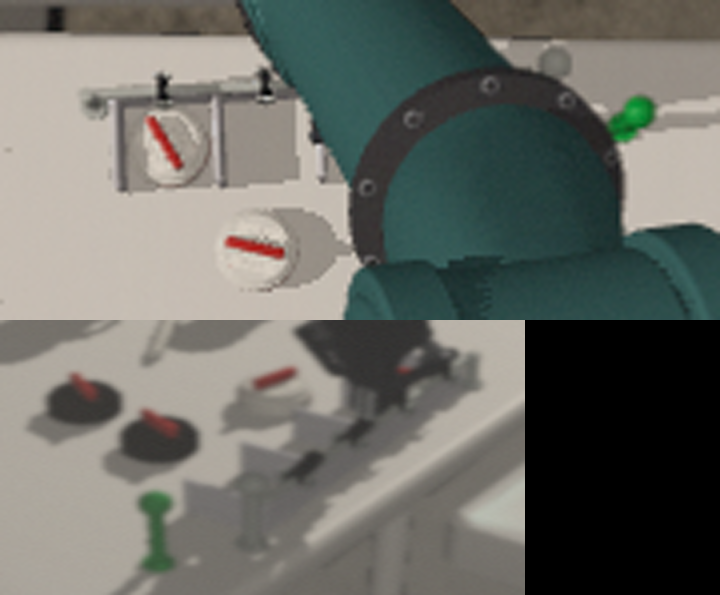

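Flags d (305,465) and c (355,430) lie over, b and a still stand. I'll go on to flag b and stop short of a.

```bash
python3 -m handwheel '[[1.5,0,0,0,0,0],[1.5,0,0,0,0,0],[1.5,0,0,0,0,0],[1,0,0,0,0,0],[0.9,0,0,0,0,0],[0,0,0,0,0,0],[0,0,0,0,0,0]]'
python3 -m handwheel '[[0,0,-3,0,0,0],[0,0,-4,0,0,0],[0,0,-4,0,0,0],[0,-4,0,0,0,0],[0,-4,0,0,0,0],[0,-4,0,0,0,0],[0,-4,0,0,0,0],[0,0,0,0,0,0],[0,0,0,0,0,0]]'
python3 - <<'E'
from h import *
import cv2
delta(np.load('rack.npy'),[-.14,.048,.06],0)
a=cv2.resize(cams.grab_frame("top")[128:208,170:350,::-1],None,fx=4,fy=4,interpolation=cv2.INTER_CUBIC)
b=cv2.resize(cams.grab_frame("scene")[170:280,200:350,::-1],None,fx=3.5,fy=2.5,interpolation=cv2.INTER_CUBIC)
im=np.zeros((320+275,720,3),np.uint8);im[:320]=a;im[320:,:525]=b
cv2.imwrite("pics/p5.png",im)
E
```

```text
time_s: 6.2
eef_pos: [0.6205, 0.1039, 0.0603]
ee_rot: [-2.151, -2.29, -0.0]
wrist_force: [-1.0, -0.0, -0.2]
grip_width: 0.001
grasp_force: 0.0
time_s: 7.1
eef_pos: [0.4603, 0.0928, 0.1705]
ee_rot: [2.152, 2.288, 0.0]
wrist_force: [1.0, 0.2, 0.7]
grip_width: -0.003
grasp_force: 0.0
t 7.1 target [0.4467 0.0854 0.06  ] now [0.4603 0.0928 0.1705] F [1.  0.2 0.7]
turn deg (tool) [4.000e-02 0.000e+00 9.007e+01] shift cm if turned first [-1.4   0.66 11.05] if not [-0.65 -1.41 11.05]
```

View pics/p5.png

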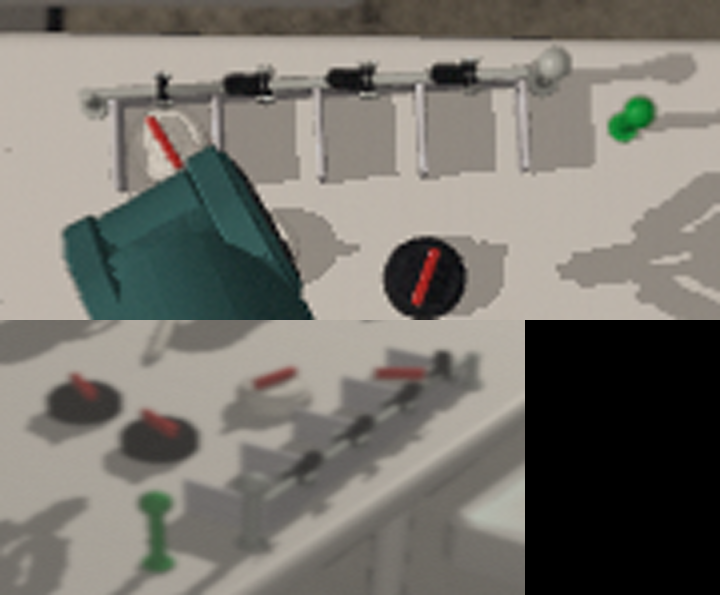

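All three flags are down and flag a (162,87) still stands. Next I turn the tool square to the gap, open it a little to make a cradle, and descend behind the timer.

```bash
python3 -m handwheel '[[0,0,0,0,0,8.2],[0,0,0,0,0,8.2],[0,0,0,0,0,8.2],[0,0,0,0,0,8.2],[0,0,0,0,0,8.2],[0,0,0,0,0,8.2],[0,0,0,0,0,8.2],[0,0,0,0,0,8.2],[0,0,0,0,0,8.2],[0,0,0,0,0,8.2],[0,0,0,0,0,8.1],[-0.8,0.3,0,0,0,0],[-0.8,0.3,0,0,0,0],[0,0,4,0,0,0],[0,0,3,0,0,0],[0,0,0,0,0,0],[0,0,0,0,0,0]]' 0.3
python3 - <<'E'
from h import *
import cv2
delta(np.load('rack.npy'),[-.142,.049,.008],0)
b=cv2.resize(cams.grab_frame("scene")[150:260,180:330,::-1],None,fx=5,fy=5,interpolation=cv2.INTER_CUBIC)
cv2.imwrite("pics/p6.png",b)
E
```

```text
time_s: 8.9
eef_pos: [0.4448, 0.0862, 0.1003]
ee_rot: [3.14, 0.096, -0.002]
wrist_force: [-0.2, -0.1, 0.3]
grip_width: 0.301
grasp_force: 0.0
t 8.9 target [0.4446 0.0863 0.008 ] now [0.4448 0.0862 0.1003] F [-0.2 -0.1  0.3]
turn deg (tool) [0.01 0.08 0.04] shift cm if turned first [-0.01 -0.01  9.23] if not [-0.   -0.01  9.23]
```

View pics/p6.png

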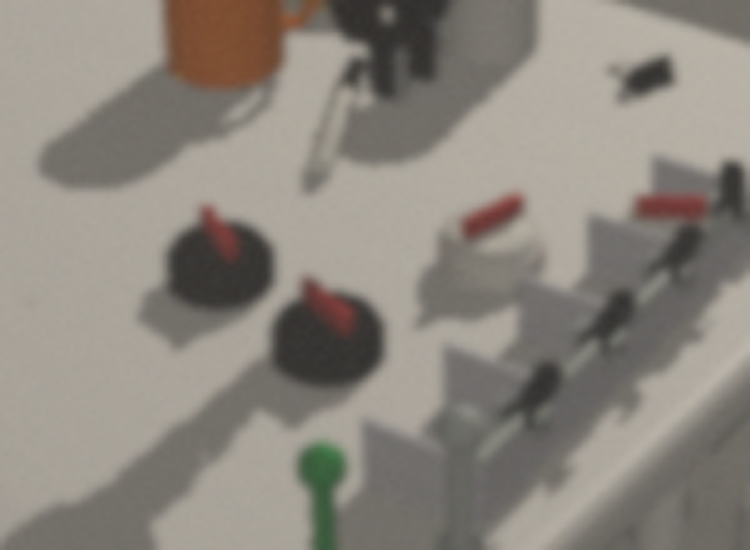

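```bash
python3 -m handwheel '[[0,0,4,0,0,0],[0,0,3,0,0,0],[0,0,2.1,0,0,0],[0,0,0,0,0,0],[0.6,0,0,0,0,0],[0.6,0,0,0,0,0],[0.4,0,0,0,0,0],[0.4,0,0,0,0,0],[0.4,0,0,0,0,0],[0,0,0,0,0,0],[0,0,0,0,0,0]]'
python3 - <<'E'
from h import *
import cv2
delta(np.load('rack.npy'),[-.0403,.038,.008],0)
a=cv2.resize(cams.grab_frame("top")[128:208,170:350,::-1],None,fx=4,fy=4,interpolation=cv2.INTER_CUBIC)
b=cv2.resize(cams.grab_frame("scene")[150:260,200:350,::-1],None,fx=4,fy=2.5,interpolation=cv2.INTER_CUBIC)
im=np.zeros((320+275,720,3),np.uint8);im[:320]=a;im[320:,:600]=b
cv2.imwrite("pics/p7.png",im)
E
```

```text
time_s: 10.05
eef_pos: [0.4694, 0.088, 0.0094]
ee_rot: [-3.14, -0.094, -0.001]
wrist_force: [0.1, -0.4, -0.0]
grip_width: 0.298
grasp_force: 0.0
t 10.05 target [0.5468 0.0814 0.008 ] now [0.4694 0.088  0.0094] F [ 0.1 -0.4 -0. ]
turn deg (tool) [-0.   -0.02  0.  ] shift cm if turned first [7.69 1.13 0.14] if not [7.69 1.13 0.14]
```

View pics/p7.png

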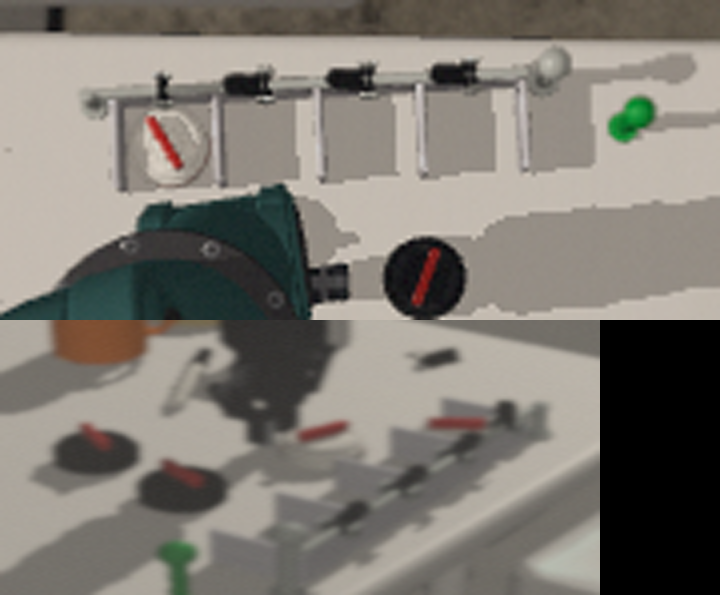

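The fingertips are right behind the timer. I'll push with the sideways correction, then straight in.

```bash
python3 -m handwheel '[[0.5,0.1,0,0,0,0],[0.5,0.2,0,0,0,0],[0.4,0.2,0,0,0,0],[0.4,0.2,0,0,0,0],[0.4,0.2,0,0,0,0],[0.4,0.2,0,0,0,0],[0.4,0,0,0,0,0],[0.4,0,0,0,0,0],[0.4,0,0,0,0,0],[0.4,0,0,0,0,0],[0.4,0,0,0,0,0],[0.4,0,0,0,0,0],[0.4,0,0,0,0,0],[0,0,0,0,0,0],[0,0,0,0,0,0]]'
python3 - <<'E'
from h import *
import cv2
delta(np.load('rack.npy'),[-.0403,.038,.008],0)
b=cv2.resize(cams.grab_frame("scene")[150:260,220:340,::-1],None,fx=5,fy=5,interpolation=cv2.INTER_CUBIC)
cv2.imwrite("pics/p8.png",b)
E
```

```text
time_s: 11.65
eef_pos: [0.524, 0.0803, 0.0093]
ee_rot: [-3.14, -0.094, -0.001]
wrist_force: [0.4, 0.9, -0.1]
grip_width: 0.298
grasp_force: 0.0
t 11.65 target [0.5468 0.0814 0.008 ] now [0.524  0.0803 0.0093] F [ 0.4  0.9 -0.1]
turn deg (tool) [-0.   -0.02 -0.  ] shift cm if turned first [2.29 0.03 0.13] if not [2.29 0.03 0.13]
```

View pics/p8.png

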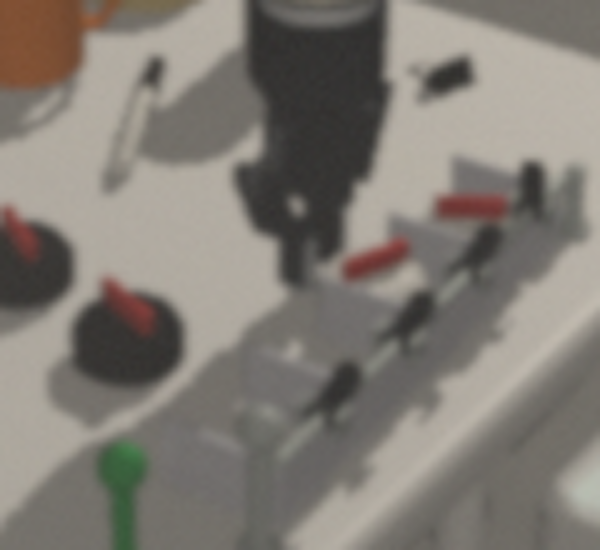

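The timer (bar at (376,258)) is entering the gap between the walls on either side of the knocked-over flag b. I'll push on to the back wall.

```bash
python3 -m handwheel '[[0.4,0,0,0,0,0],[0.4,0,0,0,0,0],[0.4,0,0,0,0,0],[0.4,0,0,0,0,0],[0.3,0,0,0,0,0],[0.2,0,0,0,0,0],[0,0,0,0,0,0],[0,0,0,0,0,0]]'
python3 -m handwheel '[[0.15,0,0,0,0,0],[0,0,0,0,0,0],[0,0,0,0,0,0]]'
```

```text
time_s: 12.5
eef_pos: [0.5448, 0.0816, 0.0093]
ee_rot: [-3.14, -0.094, -0.0]
wrist_force: [0.4, 0.3, 0.3]
grip_width: 0.298
grasp_force: 0.0
time_s: 12.8
eef_pos: [0.5462, 0.0817, 0.0093]
ee_rot: [-3.14, -0.094, -0.0]
wrist_force: [-0.8, 0.9, 0.6]
grip_width: 0.299
grasp_force: 0.0
```

```bash
python3 -m handwheel '[[0.15,0,0,0,0,0],[0,0,0,0,0,0],[0,0,0,0,0,0]]'
python3 -m handwheel '[[0.15,0,0,0,0,0],[0,0,0,0,0,0],[0,0,0,0,0,0]]'
```

```text
time_s: 13.1
eef_pos: [0.5469, 0.0816, 0.0092]
ee_rot: [3.14, 0.094, -0.002]
wrist_force: [-2.1, 0.0, 1.3]
grip_width: 0.3
grasp_force: 0.9
time_s: 13.4
eef_pos: [0.5471, 0.0816, 0.009]
ee_rot: [3.14, 0.095, -0.006]
wrist_force: [-5.9, -0.6, 3.0]
grip_width: 0.301
grasp_force: 2.7
```

The force builds exactly where the back-wall contact was predicted. Back off, rise and check.

```bash
python3 -m handwheel '[[-0.5,0,0,0,0,0],[-2,0,0,0,0,0],[-3,0,0,0,0,0],[-3,0,0,0,0,0],[0,0,-4,0,0,0],[0,0,-4,0,0,0],[0,0,-4,0,0,0],[0,5,0,0,0,0],[0,5,0,0,0,0],[0,5,0,0,0,0],[0,5,0,0,0,0],[0,5,0,0,0,0],[0,0,0,0,0,0],[0,0,0,0,0,0]]'
python3 - <<'E'
from h import *
import cv2
a=cv2.resize(cams.grab_frame("top")[128:208,170:350,::-1],None,fx=4,fy=4,interpolation=cv2.INTER_CUBIC)
b=cv2.resize(cams.grab_frame("scene")[150:260,200:350,::-1],None,fx=4,fy=2.5,interpolation=cv2.INTER_CUBIC)
im=np.zeros((320+275,720,3),np.uint8);im[:320]=a;im[320:,:600]=b
cv2.imwrite("pics/p9.png",im)
r=np.load("rack.npy")
print((proj("top",world(r,[-.001,.038,.039]))-[170,128]+.5)*4-.5)
E
```

```text
time_s: 14.8
eef_pos: [0.4808, -0.1754, 0.1297]
ee_rot: [3.139, 0.087, 0.006]
wrist_force: [-0.2, 1.2, 0.6]
grip_width: 0.298
grasp_force: 0.0
[[268.4510637  128.94521711]]
```

View pics/p9.png

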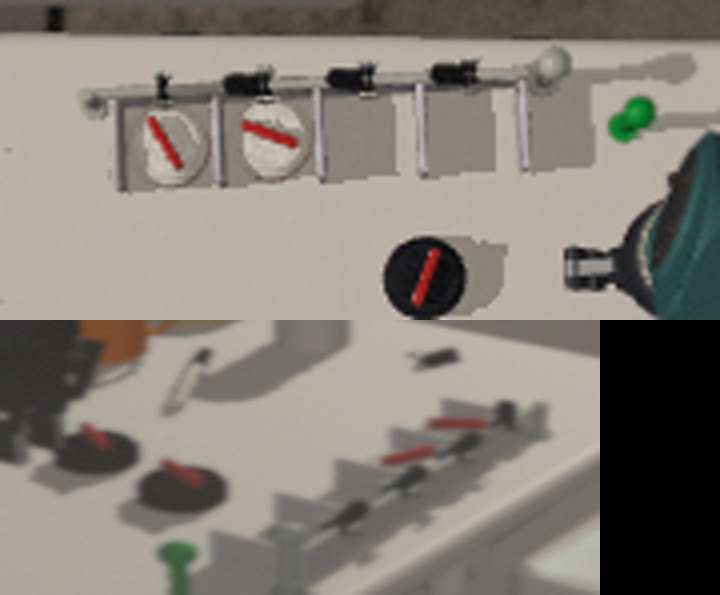

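The timer (bar at (270,134)) sits at the back of gap b, between the walls and a bit deeper than the parked one. Flags d, c and b are down, a is standing, and the robot is clear.

```bash
python3 -c "
from bench import ticket
print(ticket.job_done())"
```

```text
the job is handed in; nothing more can be done
None
```

Job handed in, with no verdict returned: the final picture shows the flags of gaps 1–3 from the ball post knocked over, the fourth standing, and the white timer pushed to the back of the third gap.

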